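# Back off the camera carriage's clamp bolt with a reversible ratchet

### The job

The ratchet spanner left on the camera carriage's clamp bolt is still set to tighten: flip its thumb lever across to the loosening side without forcing it, then swing the handle to and fro to unscrew the bolt until you feel it come up against its captive stop. Ease off there rather than forcing it, let go, and leave the lever set to loosen. Do not tighten the bolt any further on the way and do not disturb the things lying on the bench.

Things in the scene. Friction and masses are not known exactly. Their poses are not given: they have to be found in the camera images.
- rail: Aluminium camera test rail, 440 mm long along its own y, fixed to the bench; a grey carriage in the middle carries a 35 mm camera (top at 0.163 m). Origin: centre of its underside. The clamp bolt stands upright in the carriage's front jaw at x -88 mm, y 0 of this frame. Black jack-screw knobs (28 mm across, 84 mm high) at x -105, y +-150 mm; collimator tube (134 mm high) at the +y end.
- ratchet_axis (a point): Point on the bolt's vertical axis, on top of the spanner's round head (47 mm across, 16 mm thick, underside 64 mm above the bench). The bright steel spanner is captive on the bolt's 22 mm hexagon head; its handle points roughly at the robot and lies level in free air above the bench.
- handle_grip (a point): Middle of the spanner's grip, 135 mm from the bolt axis, half-way up it (71.5 mm above the bench). The grip is 22 mm wide, 15 mm thick and runs from 80 to 165 mm from the axis; the neck before it is 15 mm wide. The line from ratchet_axis to this point is the handle's direction.
- ratchet (a joint): Swing of the handle about the bolt axis, rad. 0: square to the rail, towards the robot; grows counter-clockwise seen from above. Free from -1.25 to +1.25, where the handle meets the jack-screw knobs. The head's rubbing takes about 0.35 N m (2 to 4 N at the grip) to overcome either way; it stays where it is left.
- thumb_tab: Upright tab of the dark steel thumb lever, 9 mm wide across the handle, 7 mm along it, 17.5 mm high, on top of the neck about 57 mm from the bolt axis; nothing else on the spanner stands as high (its neck and head are below 80 mm). Origin: its centre, 88 mm above the bench. 2 to 4 N sideways takes it past its sprung middle, then it snaps over; 15 N damages it.
- lever_pivot (a point): Pivot of the thumb lever on top of the spanner, on the handle's centre line 30 mm from the bolt axis. The tab is 28 mm from it towards the grip and travels about 20 mm sideways from stop to stop. Beyond its stop a push on the tab bears on the whole spanner; a gentle push (4 N) hardly moves the handle.
- lever (a joint): Angle of the thumb lever, rad, 0 in line with the handle, counter-clockwise from above positive, stops at +-0.36. Negative: set to tighten (drives the bolt clockwise, clicks freely counter-clockwise). Positive: set to loosen (drives counter-clockwise, clicks freely clockwise). It may rest at 0.2 with the pawl on top of a tooth, and ticks while the ratchet clicks.
- bolt (a joint): Turn of the clamp bolt, rad, right-hand thread: 0 as at the start, grows as it unscrews (counter-clockwise from above). Stiff all the way: 0.95 N m with the head's rubbing, or 7 N square at handle_grip (twice that half-way along). Somewhere from 1.5 to 2.1 rad it meets its captive stop and goes solid: to be felt, it differs each time. Over 20 N at handle_grip there is forcing it.
- bolt_collar: Captive collar on the bolt's shank, hidden inside the clamp jaw; it turns with the bolt and is what meets the stop. Origin on the bolt axis, 24 mm above the bench. The ratchet wheel above it has 18 teeth, so up to 0.35 rad of each working stroke is lost before it bites, and the handle springs back about 0.1 rad when eased.
- spare_lens: Bystander: black camera lens standing on the bench, 66 mm across, 62 mm high; origin at the centre of its underside.
- film_can: Bystander: black film can standing on the bench, 34 mm across, 53 mm high; origin at the centre of its underside.
- light_meter: Bystander: grey light meter lying flat, 62 x 100 x 22 mm; origin at the centre of its underside.

How it is judged:
By the outcome, as a careful person would: the job done as asked, in the order asked, and still so for the second after the job is handed in, with the robot touching nothing.
It also fails if it takes over 72 s, if anything falls off the work surface, if the arm or the gripper's body presses on something with over 40 N, if the wrist force passes 120 N, or if a joint passes its speed limit or range.

### The arm

A 6-joint arm with a two-finger parallel gripper is mounted at the origin on the work surface. World frame = base frame: x ahead of the robot, y to its left, z up, the work surface at z = 0. Lengths are in m, angles in degrees, forces in N, time in s.
With the tool pointing down it reaches from about 0.4 to 0.825 m from the base axis. Payload 7 kg.
Tool frame: the origin (TCP) lies on the centre line of the jaws, within the pads' length; the fingertips stand 11 mm ahead of it and the grasp point (between the pads) lies 8 mm behind it; z points along the fingers, y is the direction in which the jaws open and shut (so a half turn about z gives the same grasp; the last joint's range is limited). The gripper opens to 88 mm and grips with 3 to 60 N. Pads are 19 mm wide; open, the fingers measure 130 mm over their backs; the gripper's body (78 mm by 193 mm) begins 47 mm behind the grasp point.
Start: joints at [86.465, 20.546, 0.682, 0, -70.136, -16.507], TCP at [0.231, 0.634, 0.238] pointing down, gripper open.
Joint ranges: [-176.03, 176.03], [-82.01, 121.73], [-58.28, 71.71], [-173.87, 95.51], [-174.79, -0.11], [-173.66, 173.66]. Speed limits (degrees/s): [136.94, 136.94, 172.46, 180, 180, 180].

### API

Orientations are given as [roll, pitch, yaw] about the fixed x, y, z axes, in that order (R = Rz(yaw) Ry(pitch) Rx(roll)).
In Python, from plant import ctrl, cams, order gives the robot as it stands.
- The arm moves only by the tool jog_arm, never from a script. Its argument "motion" is a list of rows, each an object with "offset": the shift along the tool's x, y, z in mm, a list of three; "roll": the turn about the tool's z in rad; "hand": the finger opening in mm, from 0 to 87.6. A call has 1 to 20 rows; each row is the pose to reach, as a shift and turn from the pose commanded when the call began, along the tool's axes at that moment; what a row does not reach only later rows make up. A row lasts 1/12 s, in which the tool goes at most 41.7 mm and 7.16 degrees, less where a joint would pass 70% of its speed; a pose out of reach is approached as far as the arm can. A call with a gripper value outside its range is refused whole. The fingers move at their own pace and stop on an object; the grip force is fixed at half the most. Time passes only in rows, so rows that repeat a pose let the fingers close. It gives the time, the measured TCP pose, the force and the opening at its end, in the units of the state.
- ctrl.get_obs(): the state, without advancing time (a new reading comes with each control period).
- cams.snapshot(name): name is "scene" or "top" or "wrist"; returns a dict with "img" (384x512x3 uint8, red, green, blue), "K" (3x3 intrinsics, pixels), "cam_to_world" (4x4, takes a point from camera to world coordinates); the wrist camera has in their place "T_tool_cam" (4x4, takes a point from camera to tool coordinates, whose origin is the TCP and whose axes are the flange's). Camera axes: x right, y down, z forward; pixel columns grow to the right and rows downward; lengths in m; the calibration is good to about 2 mm. The wrist camera is an equidistant fisheye: a pixel r from the principal point sees the ray r / f radians off the axis. A picture is of the moment at which its call begins: read the wrist's pose just before it. There is no depth.
- order.close_job(): hands the job in, once; it reports no verdict.
The state is a dict: "clock": time; "joint_pos": joint angles; "qvel": joint speeds; "tau": joint torques, N m; "tool_pos": TCP position; "orientation": TCP orientation; "force": force on the tool from outside, world axes, zero at the start; "moment": the same for the moment, N m; "opening": finger opening in m.
Only numpy, scipy, OpenCV 4.12 (cv2) and the standard library are available. Lean on these libraries where they do the work, as an engineer would, in place of code of your own. Each camera call takes 0.05 s, during which the arm holds its last target. There are 200 camera calls.

## Working session

There is one attempt and no reset: what is moved stays moved. The work goes in short steps, Python scripts to look and compute and a tool call to move; the robot and the scene stay as the last step left them, time stands still between calls to the robot, and variables do not carry over. Pictures are saved under pics/ and viewed, about 8 in all and at most 12, crops included, and the job is handed in when it is done.

Besides the shell and the picture viewer there is one more tool, called after ">>>" as name([rows], argument=value, ...), one row to a line, values as JSON. jog_arm: Moves the arm, as the interface text tells. Its arguments: {"type":"object","properties":{"motion":{"type":"array"}},"required":["motion"]}

```bash
mkdir -p pics; ls; python3 - <<'E'
from plant import ctrl,cams
import cv2,numpy as np
o=ctrl.get_obs();print(o)
for n in("top","scene"):
    s=cams.snapshot(n);cv2.imwrite(f"pics/{n}0.png",s["img"][:,:,::-1]);print(n,s["K"],s["cam_to_world"])
    np.savez(f"pics/{n}0.npz",**s)
a=cv2.imread("pics/top0.png");cv2.imwrite("pics/t.png",cv2.resize(a,(800,600),interpolation=cv2.INTER_CUBIC))
E
```

```text
pics
{'clock': 0.0, 'joint_pos': array([ 8.64647965e+01,  2.05913739e+01,  6.33993888e-01, -2.09040310e-02,
       -7.01370360e+01, -1.65065306e+01]), 'qvel': array([-0.0241117 , -0.07739938, -0.00140288,  0.09426392,  0.03552719,
       -0.05610088]), 'tau': array([ 2.01142997e-03, -5.82726932e+01,  2.93052131e+01,  6.99669465e+00,
        7.07954750e-03, -1.52750772e-04]), 'tool_pos': array([0.23118684, 0.63366417, 0.23662258]), 'orientation': array([ 1.79903891e+02, -7.98735727e-03, -2.00488462e+01]), 'force': array([-0.38122288, -0.71984997, -0.74681331]), 'moment': array([-0.02882196,  0.02708627,  0.05186418]), 'opening': 0.08768437736782692}
top [[389.35261455   0.         255.44020663]
 [  0.         389.35261455 184.38870595]
 [  0.           0.           1.        ]] [[ 0.01014481 -0.9889482   0.14791393  0.39564703]
 [-0.99991191 -0.01129895 -0.00696463  0.07318325]
 [ 0.00855893 -0.14783025 -0.98897571  1.1130871 ]
 [ 0.          0.          0.          1.        ]]
scene [[430.98456533   0.         259.69471575]
 [  0.         430.98456533 194.69435373]
 [  0.           0.           1.        ]] [[-0.1819325   0.82441517 -0.53594794  1.14937562]
 [ 0.98329559  0.14947722 -0.10385735  0.17050747]
 [-0.00550956 -0.54589027 -0.83783856  1.03179409]
 [ 0.          0.          0.          1.        ]]
```

View pics/t.png

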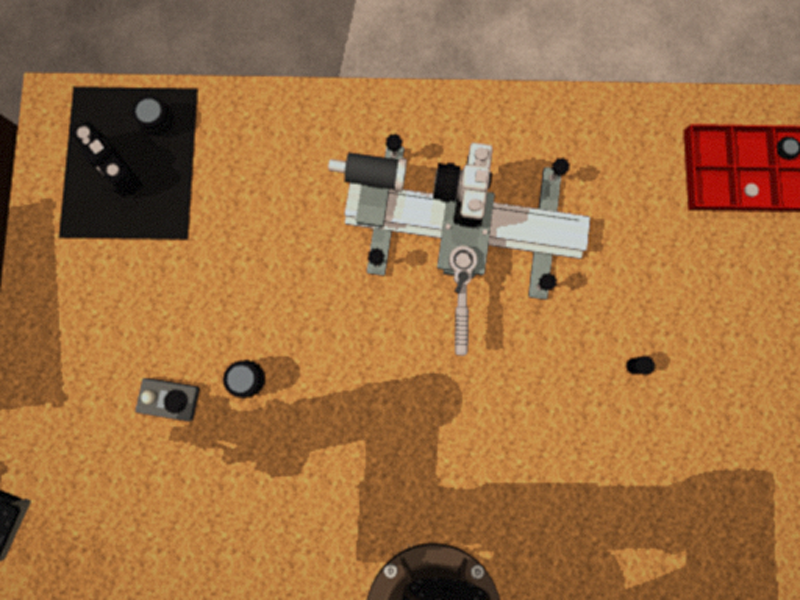

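View pics/scene0.png

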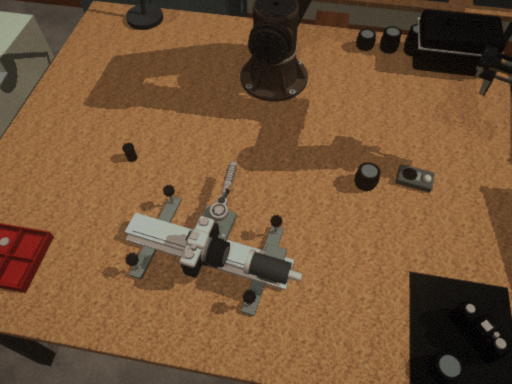

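Top view (800 px scale): spanner head at (463,259), lever at about (462,282), handle end at (461,352), front knobs at (376,257) and (547,282), lens at (243,379), film can at (640,365), light meter at (167,399). The scene view agrees: head at (219,211), handle end at (233,166).

```bash
cat > h.py <<'E'
import numpy as np,cv2
from scipy.spatial.transform import Rotation as Ro
def ray(s,u,v):
    d=np.linalg.inv(s["K"])@[u,v,1.];T=s["cam_to_world"];return T[:3,3],T[:3,:3]@d
def plane(s,u,v,z):
    o,d=ray(s,u,v);return o+d*(z-o[2])/d[2]
def tri(a,b):
    (o1,d1),(o2,d2)=a,b;d1=d1/np.linalg.norm(d1);d2=d2/np.linalg.norm(d2)
    t=np.linalg.lstsq(np.c_[d1,-d2],o2-o1,rcond=None)[0];p,q=o1+t[0]*d1,o2+t[1]*d2
    return (p+q)/2,np.linalg.norm(p-q)
def wray(s,pos,rpy,u,v):
    K=s["K"];x=(u-K[0,2])/K[0,0];y=(v-K[1,2])/K[1,1];r=np.hypot(x,y)+1e-12
    d=np.array([x/r*np.sin(r),y/r*np.sin(r),np.cos(r)]);R=Ro.from_euler("xyz",rpy,degrees=True).as_matrix()
    T=s["T_tool_cam"];return pos+R@T[:3,3],R@T[:3,:3]@d
E
python3 - <<'E'
from h import *
t=np.load("pics/top0.npz");s=np.load("pics/scene0.npz")
f=1.5625
P=lambda u,v,z:plane(t,u/f,v/f,z).round(4)
print("head",P(463,259,.08),"end",P(461,352,.0715),"knobs",P(376,257,.084),P(547,282,.084),"lens",P(243,379,.062),"can",P(640,365,.053),"meter",P(167,399,.022))
print(plane(s,219,211,.08),plane(s,233,166,.0715))
print(tri(ray(t,463/f,259/f),ray(s,219,211)),tri(ray(t,461/f,352/f),ray(s,233.5,165)))
for z,n in((t,"a"),(s,"b")): pass
a=cv2.resize(t["img"][155:235,270:330],None,fx=7,fy=7,interpolation=cv2.INTER_CUBIC)[:560]
b=cv2.resize(s["img"][155:235,195:245],None,fx=7,fy=7,interpolation=cv2.INTER_CUBIC)[:560]
cv2.imwrite("pics/crop.png",np.hstack([a,b])[:,:,::-1])
from plant import cams
w=cams.snapshot("wrist");print(w["K"],w["T_tool_cam"])
E
```

```text
head [ 0.6024 -0.0441  0.08  ] end [ 0.4424 -0.0408  0.0715] knobs [0.6033 0.1063 0.084 ] [ 0.5631 -0.1878  0.084 ] lens [0.3931 0.3304 0.062 ] can [ 0.4241 -0.3536  0.053 ] meter [0.3569 0.472  0.022 ]
[ 0.6084779  -0.04143189  0.08      ] [ 0.45468234 -0.03891132  0.0715    ]
(array([ 0.60385898, -0.04417561,  0.07177685]), np.float64(0.001804661962288917)) (array([ 0.44284934, -0.04140663,  0.06019038]), np.float64(0.001307591696487254))
[[297.31863964   0.         248.44778082]
 [  0.         297.31863964 195.75819748]
 [  0.           0.           1.        ]] [[-5.81232956e-05 -9.69417743e-01 -2.45416456e-01  6.51840884e-02]
 [ 9.99999987e-01 -9.40535316e-05  1.34684805e-04  5.98861874e-04]
 [-1.53648124e-04 -2.45416445e-01  9.69417735e-01 -1.46807445e-01]
 [ 0.00000000e+00  0.00000000e+00  0.00000000e+00  1.00000000e+00]]
```

View pics/crop.png

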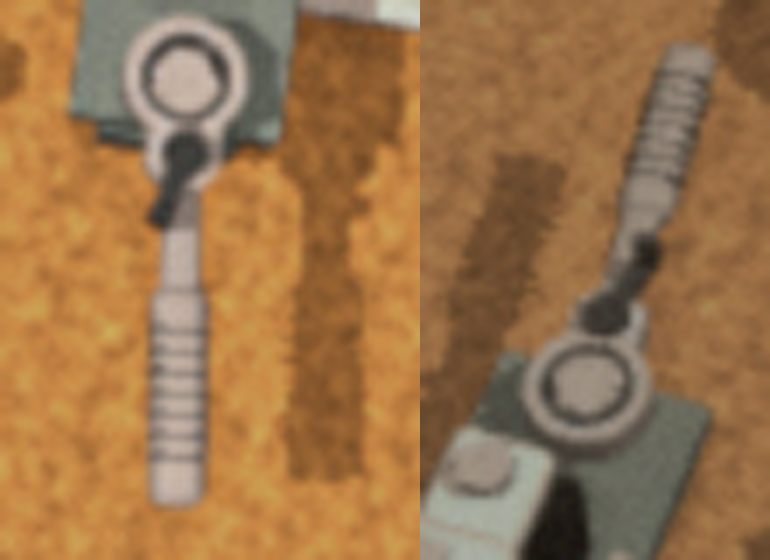

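The crops show the dark lever's tab off to +y, the tightening side. In the top view the tab is at about px (293,186) and the pivot at (296,177). I'll move over it for a wrist look.

>>> jog_arm([
  {"offset": [228, 277, 8], "roll": -0.12, "hand": 45},
  {"offset": [456, 554, 15], "roll": -0.349, "hand": 45},
  {"offset": [456, 554, 15], "roll": -0.349, "hand": 45},
  {"offset": [456, 554, 15], "roll": -0.349, "hand": 45},
  {"offset": [456, 554, 15], "roll": -0.349, "hand": 45},
  {"offset": [456, 554, 15], "roll": -0.349, "hand": 45},
  {"offset": [456, 554, 15], "roll": -0.349, "hand": 45},
  {"offset": [456, 554, 15], "roll": -0.349, "hand": 45},
  {"offset": [456, 554, 15], "roll": -0.349, "hand": 45},
  {"offset": [456, 554, 15], "roll": -0.349, "hand": 45},
  {"offset": [456, 554, 15], "roll": -0.349, "hand": 45},
  {"offset": [456, 554, 15], "roll": -0.349, "hand": 45},
  {"offset": [456, 554, 15], "roll": -0.349, "hand": 45},
  {"offset": [456, 554, 15], "roll": -0.349, "hand": 45},
  {"offset": [456, 554, 15], "roll": -0.349, "hand": 45},
  {"offset": [456, 554, 15], "roll": -0.349, "hand": 45},
  {"offset": [456, 554, 15], "roll": -0.349, "hand": 45},
  {"offset": [456, 554, 15], "roll": -0.349, "hand": 45},
  {"offset": [456, 554, 15], "roll": -0.349, "hand": 45},
  {"offset": [456, 554, 15], "roll": -0.349, "hand": 45},
])

```text
clock: 1.82
tool_pos: [0.4696, -0.0433, 0.2222]
orientation: [180.0, 0.0, -0.2]
force: [0.0, 0.4, -1.5]
opening: 0.0448
```

```bash
cat >> h.py <<'E'
def wsnap(name):
    from plant import ctrl,cams
    o=ctrl.get_obs();s=cams.snapshot("wrist");np.savez(f"pics/{name}.npz",pos=o["tool_pos"],rpy=o["orientation"],**s)
    print({k:np.round(o[k],4) for k in("clock","tool_pos","orientation","force","joint_pos","opening")})
    cv2.imwrite(f"pics/{name}.png",cv2.resize(s["img"][:,:,::-1],(800,600),interpolation=cv2.INTER_CUBIC))
E
python3 -c "from h import *;wsnap('w1')"
```

```text
{'clock': np.float64(1.8167), 'tool_pos': array([ 0.4696, -0.0433,  0.2222]), 'orientation': array([ 1.799954e+02,  4.990000e-02, -1.904000e-01]), 'force': array([ 0.0362,  0.3685, -1.507 ]), 'joint_pos': array([ 1.87172e+01,  1.74530e+00, -2.53089e+01, -1.33000e-02,
       -6.29946e+01,  7.10984e+01]), 'opening': np.float64(0.0448)}
```

View pics/w1.png

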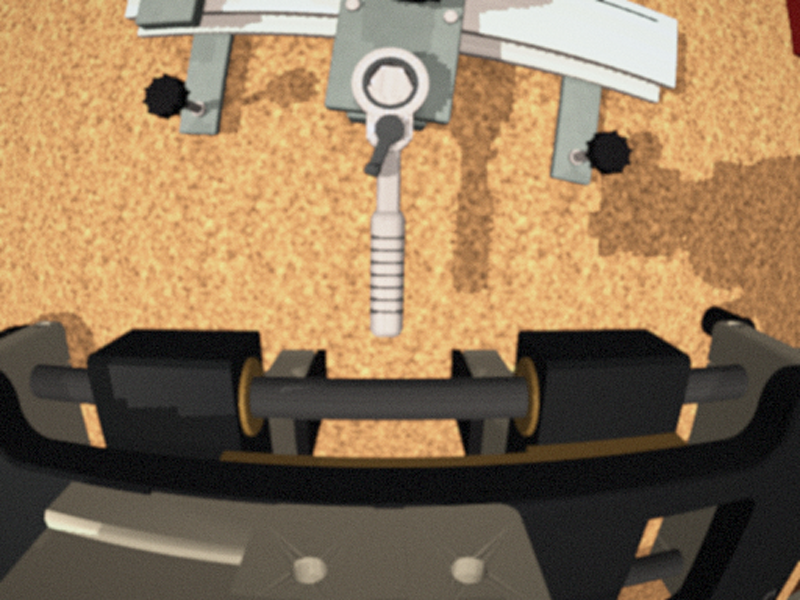

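Wrist view 1: head at (390,82), pivot (389,127), tab (376,163) (tip (373,170)), handle end (387,332), knobs at (165,96) and (607,152). I'll take a second viewpoint.

>>> jog_arm([
  {"offset": [30, 0, 0], "roll": 0, "hand": 45},
  {"offset": [60, 0, 0], "roll": 0, "hand": 45},
  {"offset": [60, 0, 0], "roll": 0, "hand": 45},
  {"offset": [60, 0, 0], "roll": 0, "hand": 45},
])

```text
clock: 2.2
tool_pos: [0.5305, -0.0411, 0.222]
orientation: [180.0, 0.1, 0.1]
force: [-0.2, -0.4, -0.2]
opening: 0.045
```

```bash
python3 -c "from h import *;wsnap('w2')"
```

```text
{'clock': np.float64(2.2), 'tool_pos': array([ 0.5305, -0.0411,  0.222 ]), 'orientation': array([1.7999e+02, 5.9800e-02, 5.9200e-02]), 'force': array([-0.1667, -0.3928, -0.1776]), 'joint_pos': array([ 1.66976e+01,  7.76980e+00, -1.85911e+01, -8.40000e-03,
       -6.36992e+01,  7.33654e+01]), 'opening': np.float64(0.045)}
```

View pics/w2.png

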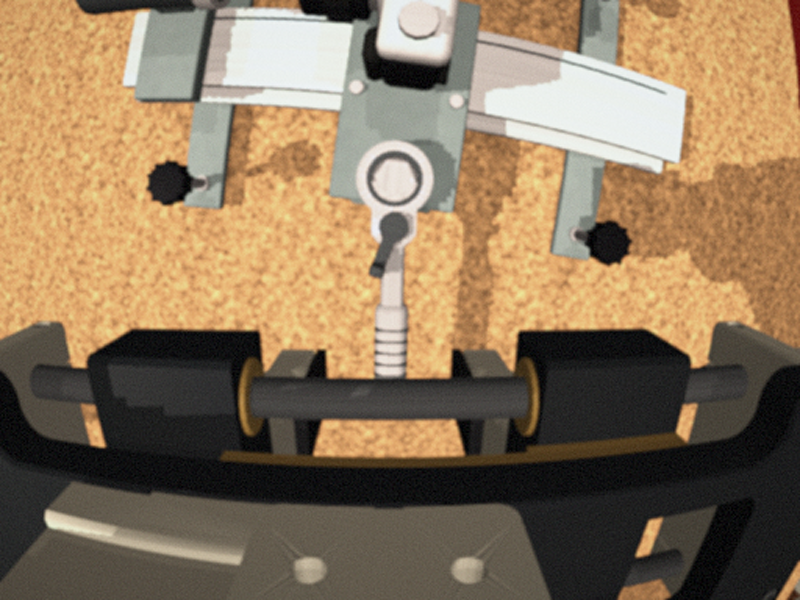

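Wrist view 2: head at (395,177), pivot (393,226), tab about (377,266), grip's inner corners at (376,307) and (408,307), knobs (170,184) and (608,242).

```bash
python3 - <<'E'
from h import *
a=np.load("pics/w1.npz");b=np.load("pics/w2.npz");f=1.5625
r=lambda s,p:wray(s,s["pos"],s["rpy"],p[0]/f,p[1]/f)
for n,p,q in(("head",(390,82),(395,177)),("pivot",(389,127),(393,226)),("tab",(374.5,165),(377,267)),("gripstart",(387,213),(392,308)),("kL",(165,96),(170,184)),("kR",(607,152),(608,242))):
    x,e=tri(r(a,p),r(b,q));print(n,x.round(4),round(e,4))
def at(s,p,z):
    o,d=r(s,p);return (o+d*(z-o[2])/d[2]).round(4)
for s,ps in((a,((390,82),(374.5,165),(387,332),(387,213))),(b,((395,177),(377,267),(392,308)))):
    print([at(s,p,z) for p,z in zip(ps,((.08,.088,.0715,.078) if s is a else (.08,.088,.078)))])
t=np.load("pics/top0.npz");print(tri(ray(t,463/f,259/f),r(b,(395,177))),tri(ray(t,293.1,186.1),r(b,(377,267))))
E
```

```text
head [ 0.6039 -0.0455  0.0774] 0.0003
pivot [ 0.5737 -0.0445  0.0845] 0.0002
tab [ 0.5498 -0.0354  0.0936] 0.0012
gripstart [ 0.5206 -0.0436  0.079 ] 0.0008
kL [0.6053 0.1027 0.0817] 0.001
kR [ 0.5663 -0.1914  0.0754] 0.0007
[array([ 0.6033, -0.0453,  0.08  ]), array([ 0.5501, -0.0359,  0.088 ]), array([ 0.4411, -0.0429,  0.0715]), array([ 0.5205, -0.0432,  0.078 ])]
[array([ 0.6039, -0.0456,  0.08  ]), array([ 0.5488, -0.0347,  0.088 ]), array([ 0.5203, -0.044 ,  0.078 ])]
(array([ 0.60428198, -0.04554284,  0.06973554]), np.float64(0.0005457802839114421)) (array([ 0.54705284, -0.03488003,  0.07863811]), np.float64(0.0009817629048025254))
```

>>> jog_arm([
  {"offset": [18.5, 4, 40], "roll": 0, "hand": 45},
  {"offset": [18.5, 4, 75], "roll": 0, "hand": 45},
  {"offset": [18.5, 4, 105], "roll": 0, "hand": 45},
  {"offset": [18.5, 4, 127], "roll": 0, "hand": 45},
  {"offset": [18.5, 4, 127], "roll": 0, "hand": 45},
  {"offset": [18.5, 4, 127], "roll": 0, "hand": 45},
  {"offset": [18.5, 4, 127], "roll": 0, "hand": 45},
])

```text
clock: 2.83
tool_pos: [0.5491, -0.046, 0.0974]
orientation: [-180.0, -0.1, 0.0]
force: [1.1, -0.2, 0.8]
opening: 0.0451
```

```bash
python3 -c "from h import *;wsnap('w3')"
```

```text
{'clock': np.float64(2.8333), 'tool_pos': array([ 0.5491, -0.046 ,  0.0974]), 'orientation': array([-1.799958e+02, -1.249000e-01,  3.460000e-02]), 'force': array([ 1.092 , -0.1973,  0.7727]), 'joint_pos': array([ 1.55980e+01,  1.65943e+01, -2.55387e+01,  3.98000e-02,
       -4.77455e+01,  7.44099e+01]), 'opening': np.float64(0.0451)}
```

View pics/w3.png

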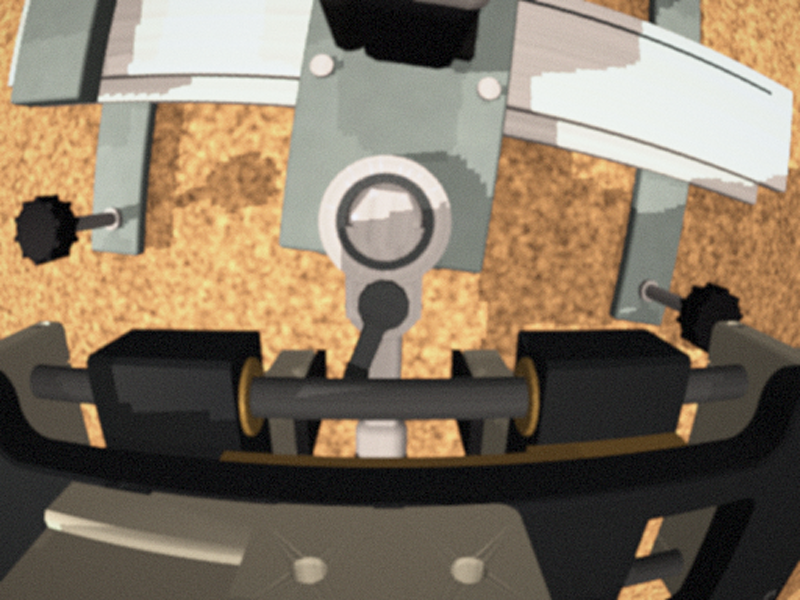

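Wrist view 3: jaws straddle the tab, with the lever at (365,350) between the fingers. I'll push slowly to -y.

>>> jog_arm([
  {"offset": [0, 4, 2], "roll": 0, "hand": 45},
  {"offset": [0, 6, 2], "roll": 0, "hand": 45},
  {"offset": [0, 8, 2], "roll": 0, "hand": 45},
  {"offset": [0, 10, 2], "roll": 0, "hand": 45},
  {"offset": [0, 12, 2], "roll": 0, "hand": 45},
  {"offset": [0, 14, 2], "roll": 0, "hand": 45},
  {"offset": [0, 14, 2], "roll": 0, "hand": 45},
])

```text
clock: 3.47
tool_pos: [0.5484, -0.0612, 0.0936]
orientation: [180.0, -0.0, -0.1]
force: [-0.1, 0.4, 0.5]
opening: 0.0452
```

>>> jog_arm([
  {"offset": [0, 1.5, 0], "roll": 0, "hand": 45},
  {"offset": [0, 3, 0], "roll": 0, "hand": 45},
  {"offset": [0, 4, 0], "roll": 0, "hand": 45},
  {"offset": [0, 4, 0], "roll": 0, "hand": 45},
])

```text
clock: 3.8
tool_pos: [0.5484, -0.0649, 0.0935]
orientation: [180.0, 0.0, -0.1]
force: [0.7, -0.1, 0.4]
opening: 0.0451
```

>>> jog_arm([
  {"offset": [0, 1.5, 0], "roll": 0, "hand": 45},
  {"offset": [0, 3, 0], "roll": 0, "hand": 45},
  {"offset": [0, 3, 0], "roll": 0, "hand": 45},
  {"offset": [0, 3, 0], "roll": 0, "hand": 45},
])

```text
clock: 4.13
tool_pos: [0.5484, -0.0677, 0.0936]
orientation: [-180.0, -0.0, -0.1]
force: [-0.4, -0.2, 0.1]
opening: 0.0453
```

```bash
python3 -c "from h import *;wsnap('w4')"
```

```text
{'clock': np.float64(4.1333), 'tool_pos': array([ 0.5484, -0.0677,  0.0936]), 'orientation': array([-1.799992e+02, -3.500000e-03, -5.260000e-02]), 'force': array([-0.429 , -0.1877,  0.1492]), 'joint_pos': array([ 1.32694e+01,  1.70559e+01, -2.54620e+01,  1.00000e-04,
       -4.74785e+01,  7.66779e+01]), 'opening': np.float64(0.0453)}
```

View pics/w4.png

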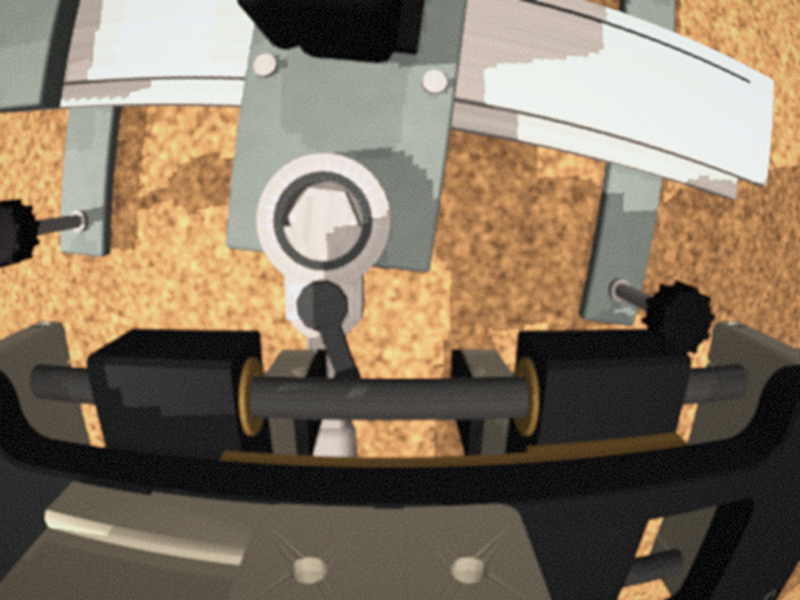

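Wrist view 4: the lever now lies from the pivot (322,305) to (350,375), on the other (loosening) side, with the handle unmoved. Next I'll lift and straddle the grip.

>>> jog_arm([
  {"offset": [0, -2, -20], "roll": 0, "hand": 45},
  {"offset": [0, -4, -38], "roll": 0, "hand": 40},
  {"offset": [-40, -14, -38], "roll": 0, "hand": 34},
  {"offset": [-80, -24.5, -38], "roll": 0, "hand": 34},
  {"offset": [-80, -24.5, -38], "roll": 0, "hand": 34},
  {"offset": [-80, -24.5, -38], "roll": 0, "hand": 34},
  {"offset": [-80, -24.5, -10], "roll": 0, "hand": 34},
  {"offset": [-80, -24.5, 10], "roll": 0, "hand": 34},
  {"offset": [-80, -24.5, 23], "roll": 0, "hand": 34},
  {"offset": [-80, -24.5, 23], "roll": 0, "hand": 34},
  {"offset": [-80, -24.5, 23], "roll": 0, "hand": 34},
  {"offset": [-80, -24.5, 23], "roll": 0, "hand": 34},
])

```text
clock: 5.18
tool_pos: [0.4694, -0.0431, 0.0712]
orientation: [180.0, -0.0, -0.0]
force: [0.1, 0.1, 0.7]
opening: 0.0339
```

```bash
python3 -c "from h import *;wsnap('w5')"
```

```text
{'clock': np.float64(5.1833), 'tool_pos': array([ 0.4694, -0.0431,  0.0712]), 'orientation': array([ 1.799948e+02, -4.610000e-02, -3.520000e-02]), 'force': array([0.1419, 0.0576, 0.7237]), 'joint_pos': array([ 1.87868e+01,  1.20010e+01, -3.68466e+01,  3.01000e-02,
       -4.11105e+01,  7.11553e+01]), 'opening': np.float64(0.0339)}
```

View pics/w5.png

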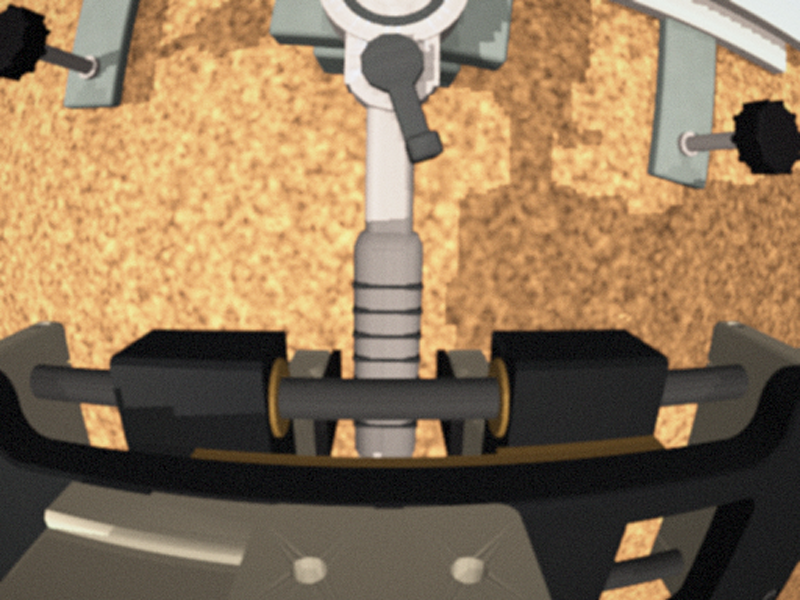

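Wrist view 5: jaws straddle the grip (388,380), and the lever tab is at (424,147), fully to the loosening side. First working stroke.

>>> jog_arm([
  {"offset": [0.2, 6.7, 0], "roll": -0.05, "hand": 34},
  {"offset": [0.7, 13.5, 0], "roll": -0.1, "hand": 34},
  {"offset": [1.5, 20.2, 0], "roll": -0.15, "hand": 34},
  {"offset": [2.7, 26.8, 0], "roll": -0.2, "hand": 34},
  {"offset": [4.2, 33.4, 0], "roll": -0.25, "hand": 34},
  {"offset": [6, 39.9, 0], "roll": -0.3, "hand": 34},
  {"offset": [8.2, 46.3, 0], "roll": -0.35, "hand": 34},
  {"offset": [10.7, 52.6, 0], "roll": -0.4, "hand": 34},
  {"offset": [13.4, 58.7, 0], "roll": -0.45, "hand": 34},
  {"offset": [16.5, 64.7, 0], "roll": -0.5, "hand": 34},
])

```text
clock: 6.07
tool_pos: [0.4852, -0.1074, 0.0715]
orientation: [-180.0, -0.1, 28.7]
force: [-2.4, 6.1, 2.3]
opening: 0.0342
```

>>> jog_arm([
  {"offset": [0.2, 6.7, 0], "roll": -0.05, "hand": 34},
  {"offset": [0.7, 13.5, 0], "roll": -0.1, "hand": 34},
  {"offset": [1.5, 20.2, 0], "roll": -0.15, "hand": 34},
  {"offset": [2.7, 26.8, 0], "roll": -0.2, "hand": 34},
  {"offset": [4.2, 33.4, 0], "roll": -0.25, "hand": 34},
  {"offset": [6, 39.9, 0], "roll": -0.3, "hand": 34},
  {"offset": [8.2, 46.3, 0], "roll": -0.35, "hand": 34},
  {"offset": [8.2, 46.3, 0], "roll": -0.35, "hand": 34},
])

```text
clock: 6.73
tool_pos: [0.5146, -0.1449, 0.0715]
orientation: [180.0, -0.0, 48.8]
force: [-1.0, -0.4, 0.9]
opening: 0.0341
```

>>> jog_arm([
  {"offset": [0.1, 4, 0], "roll": -0.03, "hand": 34},
  {"offset": [0.3, 8, 0], "roll": -0.06, "hand": 34},
])

```text
clock: 6.9
tool_pos: [0.5198, -0.1492, 0.0713]
orientation: [-180.0, -0.0, 52.0]
force: [-5.0, 4.8, 5.6]
opening: 0.0338
```

```bash
python3 -c "from h import *;wsnap('w6')"
```

```text
{'clock': np.float64(6.9), 'tool_pos': array([ 0.5198, -0.1492,  0.0713]), 'orientation': array([-1.799592e+02, -1.810000e-02,  5.204690e+01]), 'force': array([-4.9582,  4.8452,  5.6427]), 'joint_pos': array([ 4.725400e+00,  1.776900e+01, -2.817750e+01, -5.900000e-02,
       -4.407130e+01,  1.373638e+02]), 'opening': np.float64(0.0338)}
```

View pics/w6.png

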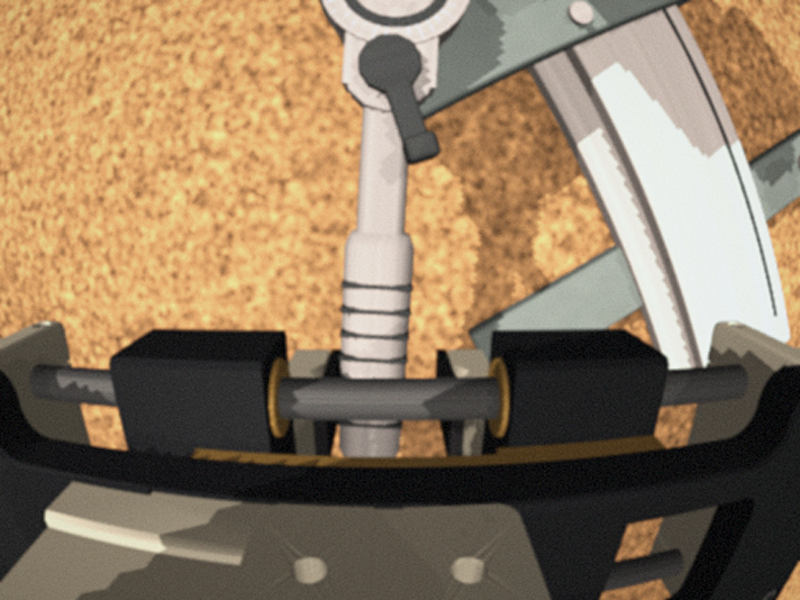

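Wrist view 6: the handle bears on the left finger, with the lever still on the loosening side (tab (422,147)). The 7 N felt matches the bolt turning. Return stroke.

>>> jog_arm([
  {"offset": [0.2, -6.7, 0], "roll": 0.05, "hand": 34},
  {"offset": [0.7, -13.5, 0], "roll": 0.1, "hand": 34},
  {"offset": [2.7, -26.8, 0], "roll": 0.2, "hand": 34},
  {"offset": [6, -39.9, 0], "roll": 0.3, "hand": 34},
  {"offset": [10.7, -52.6, 0], "roll": 0.4, "hand": 34},
  {"offset": [16.5, -64.7, 0], "roll": 0.5, "hand": 34},
  {"offset": [23.6, -76.2, 0], "roll": 0.6, "hand": 34},
  {"offset": [31.7, -87, 0], "roll": 0.7, "hand": 34},
  {"offset": [40.9, -96.8, 0], "roll": 0.8, "hand": 34},
  {"offset": [51.1, -105.7, 0], "roll": 0.9, "hand": 34},
  {"offset": [62.1, -113.6, 0], "roll": 1.0, "hand": 34},
])

```text
clock: 7.87
tool_pos: [0.47, -0.0302, 0.0717]
orientation: [-180.0, -0.2, -5.6]
force: [3.3, -3.5, -0.2]
opening: 0.0341
```

>>> jog_arm([
  {"offset": [0.2, -6.7, 0], "roll": 0.05, "hand": 34},
  {"offset": [0.7, -13.5, 0], "roll": 0.1, "hand": 34},
  {"offset": [2.7, -26.8, 0], "roll": 0.2, "hand": 34},
  {"offset": [6, -39.9, 0], "roll": 0.3, "hand": 34},
  {"offset": [10.7, -52.6, 0], "roll": 0.4, "hand": 34},
  {"offset": [16.5, -64.7, 0], "roll": 0.5, "hand": 34},
  {"offset": [23.6, -76.2, 0], "roll": 0.6, "hand": 34},
  {"offset": [31.7, -87, 0], "roll": 0.7, "hand": 34},
  {"offset": [40.9, -96.8, 0], "roll": 0.8, "hand": 34},
  {"offset": [51.1, -105.7, 0], "roll": 0.9, "hand": 34},
  {"offset": [62.1, -113.6, 0], "roll": 1.0, "hand": 34},
  {"offset": [62.1, -113.6, 0], "roll": 1.0, "hand": 34},
])

```text
clock: 8.87
tool_pos: [0.5431, 0.0779, 0.0712]
orientation: [-179.9, -0.0, -62.8]
force: [0.1, -0.4, 0.8]
opening: 0.0343
```

>>> jog_arm([
  {"offset": [0.7, 13.5, 0], "roll": -0.1, "hand": 34},
  {"offset": [1.5, 20.2, 0], "roll": -0.15, "hand": 34},
  {"offset": [2.7, 26.8, 0], "roll": -0.2, "hand": 34},
  {"offset": [4.2, 33.4, 0], "roll": -0.25, "hand": 34},
  {"offset": [6, 39.9, 0], "roll": -0.3, "hand": 34},
  {"offset": [8.2, 46.3, 0], "roll": -0.35, "hand": 34},
  {"offset": [10.7, 52.6, 0], "roll": -0.4, "hand": 34},
  {"offset": [13.4, 58.7, 0], "roll": -0.45, "hand": 34},
  {"offset": [16.5, 64.7, 0], "roll": -0.5, "hand": 34},
  {"offset": [19.9, 70.6, 0], "roll": -0.55, "hand": 34},
  {"offset": [23.6, 76.2, 0], "roll": -0.6, "hand": 34},
  {"offset": [27.6, 81.7, 0], "roll": -0.65, "hand": 34},
  {"offset": [31.7, 87, 0], "roll": -0.7, "hand": 34},
  {"offset": [36.2, 92, 0], "roll": -0.75, "hand": 34},
])

```text
clock: 10.03
tool_pos: [0.4764, 0.0031, 0.0712]
orientation: [-179.8, -0.1, -19.2]
force: [-1.4, 8.2, -0.2]
opening: 0.034
```

>>> jog_arm([
  {"offset": [0.1, 5, 0], "roll": -0.037, "hand": 34},
  {"offset": [0.4, 10, 0], "roll": -0.074, "hand": 34},
])

```text
clock: 10.2
tool_pos: [0.4731, -0.0066, 0.0712]
orientation: [-179.8, -0.1, -15.1]
force: [-3.3, 8.9, 1.4]
opening: 0.0341
```

>>> jog_arm([
  {"offset": [0.1, 5, 0], "roll": -0.037, "hand": 34},
  {"offset": [0.4, 10, 0], "roll": -0.074, "hand": 34},
])

```text
clock: 10.37
tool_pos: [0.4707, -0.0164, 0.0711]
orientation: [-179.9, -0.1, -10.8]
force: [-3.9, 7.4, 2.8]
opening: 0.034
```

>>> jog_arm([
  {"offset": [0.1, 5, 0], "roll": -0.037, "hand": 34},
  {"offset": [0.4, 10, 0], "roll": -0.074, "hand": 34},
])

```text
clock: 10.53
tool_pos: [0.4689, -0.0265, 0.0711]
orientation: [-179.9, -0.1, -6.6]
force: [-4.4, 8.8, 2.5]
opening: 0.0341
```

>>> jog_arm([
  {"offset": [0.1, 5, 0], "roll": -0.037, "hand": 34},
  {"offset": [0.4, 10, 0], "roll": -0.074, "hand": 34},
])

```text
clock: 10.7
tool_pos: [0.468, -0.0366, 0.0711]
orientation: [-179.9, -0.1, -2.3]
force: [-4.9, 8.7, 3.1]
opening: 0.034
```

>>> jog_arm([
  {"offset": [0.1, 5, 0], "roll": -0.037, "hand": 34},
  {"offset": [0.4, 10, 0], "roll": -0.074, "hand": 34},
])

```text
clock: 10.87
tool_pos: [0.4678, -0.0467, 0.0711]
orientation: [-179.9, -0.0, 1.9]
force: [-4.7, 7.4, 4.7]
opening: 0.0342
```

>>> jog_arm([
  {"offset": [0.1, 5, 0], "roll": -0.037, "hand": 34},
])

```text
clock: 10.95
tool_pos: [0.468, -0.0517, 0.0711]
orientation: [-179.9, -0.0, 4.0]
force: [-4.7, 6.8, 4.2]
opening: 0.0347
```

>>> jog_arm([
  {"offset": [0.1, 5, 0], "roll": -0.037, "hand": 34},
  {"offset": [0.4, 10, 0], "roll": -0.074, "hand": 34},
])

```text
clock: 11.12
tool_pos: [0.4689, -0.0618, 0.071]
orientation: [-179.9, -0.0, 8.2]
force: [-4.8, 6.7, 4.9]
opening: 0.034
```

>>> jog_arm([
  {"offset": [0.1, 5, 0], "roll": -0.037, "hand": 34},
])

```text
clock: 11.2
tool_pos: [0.4696, -0.0667, 0.071]
orientation: [-179.9, -0.0, 10.4]
force: [-5.4, 6.5, 4.7]
opening: 0.0342
```

>>> jog_arm([
  {"offset": [0.1, 5, 0], "roll": -0.037, "hand": 34},
])

```text
clock: 11.28
tool_pos: [0.4705, -0.0717, 0.071]
orientation: [-179.9, -0.0, 12.5]
force: [-5.3, 6.9, 4.7]
opening: 0.0339
```

>>> jog_arm([
  {"offset": [0.1, 5, 0], "roll": -0.037, "hand": 34},
  {"offset": [0.4, 10, 0], "roll": -0.074, "hand": 34},
])

```text
clock: 11.45
tool_pos: [0.4728, -0.0813, 0.071]
orientation: [-179.9, 0.0, 16.7]
force: [-6.4, 8.9, 7.0]
opening: 0.0344
```

>>> jog_arm([
  {"offset": [0.1, 5, 0], "roll": -0.037, "hand": 34},
])

```text
clock: 11.53
tool_pos: [0.4742, -0.0859, 0.071]
orientation: [-179.9, 0.0, 18.8]
force: [-6.1, 10.6, 7.3]
opening: 0.0343
```

>>> jog_arm([
  {"offset": [0.1, 5, 0], "roll": -0.037, "hand": 34},
])

```text
clock: 11.62
tool_pos: [0.4757, -0.0905, 0.0709]
orientation: [-179.9, 0.0, 20.9]
force: [-7.5, 11.6, 9.4]
opening: 0.0341
```

>>> jog_arm([
  {"offset": [0.1, 5, 0], "roll": -0.037, "hand": 34},
])

```text
clock: 11.7
tool_pos: [0.4774, -0.095, 0.0709]
orientation: [-179.9, 0.0, 23.1]
force: [-8.5, 12.7, 9.8]
opening: 0.034
```

The resisting force rose steadily from 8 to 15 N over 20 mm, in place of the steady 7–8 N: that is the captive stop. Easing off.

>>> jog_arm([
  {"offset": [0.1, -5, 0], "roll": 0.037, "hand": 34},
  {"offset": [0.4, -10, 0], "roll": 0.074, "hand": 34},
  {"offset": [0.8, -15, 0], "roll": 0.111, "hand": 34},
  {"offset": [1, -19, 0], "roll": 0.14, "hand": 34},
])

```text
clock: 12.03
tool_pos: [0.4725, -0.0776, 0.0711]
orientation: [180.0, -0.1, 14.9]
force: [-0.5, 0.8, 0.3]
opening: 0.0337
```

>>> jog_arm([
  {"offset": [0, -3, 0], "roll": 0.02, "hand": 40},
  {"offset": [0, -6, 0], "roll": 0.04, "hand": 50},
  {"offset": [0, -6, 0], "roll": 0.04, "hand": 50},
  {"offset": [0, -6, 0], "roll": 0.04, "hand": 50},
])

```text
clock: 12.37
tool_pos: [0.4713, -0.072, 0.071]
orientation: [180.0, -0.1, 12.7]
force: [0.2, 0.2, -0.5]
opening: 0.0492
```

```bash
python3 -c "from h import *;wsnap('w7')"
```

```text
{'clock': np.float64(12.3667), 'tool_pos': array([ 0.4713, -0.072 ,  0.071 ]), 'orientation': array([ 1.799979e+02, -7.860000e-02,  1.269520e+01]), 'force': array([ 0.232 ,  0.2357, -0.4874]), 'joint_pos': array([ 1.50429e+01,  1.24607e+01, -3.62158e+01,  8.10000e-03,
       -4.12450e+01,  8.76462e+01]), 'opening': np.float64(0.0492)}
```

View pics/w7.png

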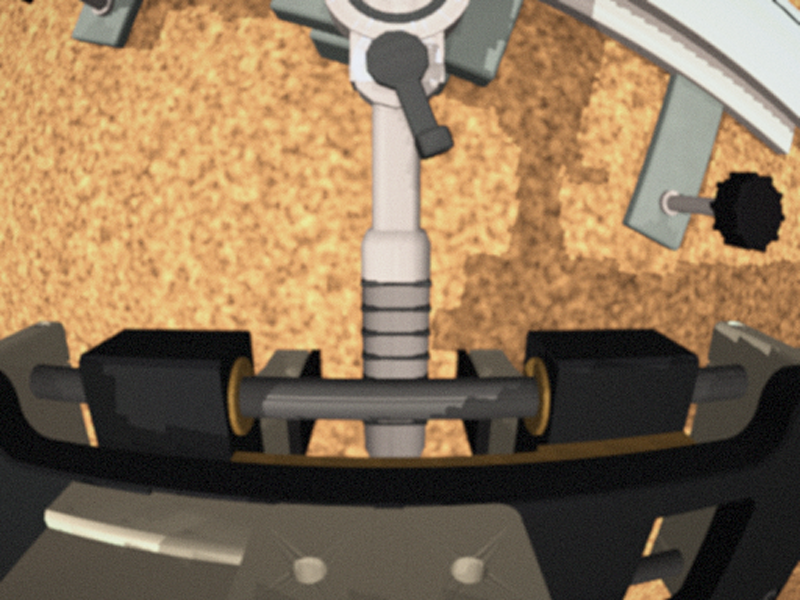

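Wrist view 7: the handle (396,330) is free between the open jaws, and the lever tab (434,142) is still on the loosening side. I'll lift clear.

>>> jog_arm([
  {"offset": [0, 0, -15], "roll": 0, "hand": 50},
  {"offset": [0, 0, -35], "roll": 0, "hand": 50},
  {"offset": [0, 0, -70], "roll": 0, "hand": 50},
  {"offset": [0, 0, -105], "roll": 0, "hand": 50},
  {"offset": [0, 0, -140], "roll": 0, "hand": 50},
  {"offset": [-10, 0, -150], "roll": 0, "hand": 50},
  {"offset": [-10, 0, -150], "roll": 0, "hand": 50},
  {"offset": [-10, 0, -150], "roll": 0, "hand": 50},
])

```text
clock: 13.08
tool_pos: [0.4614, -0.0743, 0.2213]
orientation: [-180.0, -0.1, 12.6]
force: [-0.8, 0.1, -0.3]
opening: 0.0501
```

```bash
python3 -c "
from h import *;wsnap('w8')
from plant import cams
s=cams.snapshot('scene')['img'];o=np.load('pics/scene0.npz')['img'];d=cv2.absdiff(s,o).max(2)
print([d[b[1]:b[3],b[0]:b[2]].mean().round(1) for b in((350,155,385,195),(390,160,440,195),(118,138,142,166))])"
```

```text
{'clock': np.float64(13.0833), 'tool_pos': array([ 0.4614, -0.0743,  0.2213]), 'orientation': array([-1.799795e+02, -1.356000e-01,  1.259350e+01]), 'force': array([-0.7912,  0.0533, -0.3087]), 'joint_pos': array([ 1.50710e+01,  1.24560e+00, -2.59547e+01, -1.64000e-02,
       -6.26634e+01,  8.75300e+01]), 'opening': np.float64(0.0501)}
[np.float64(19.4), np.float64(9.2), np.float64(4.0)]
```

View pics/w8.png

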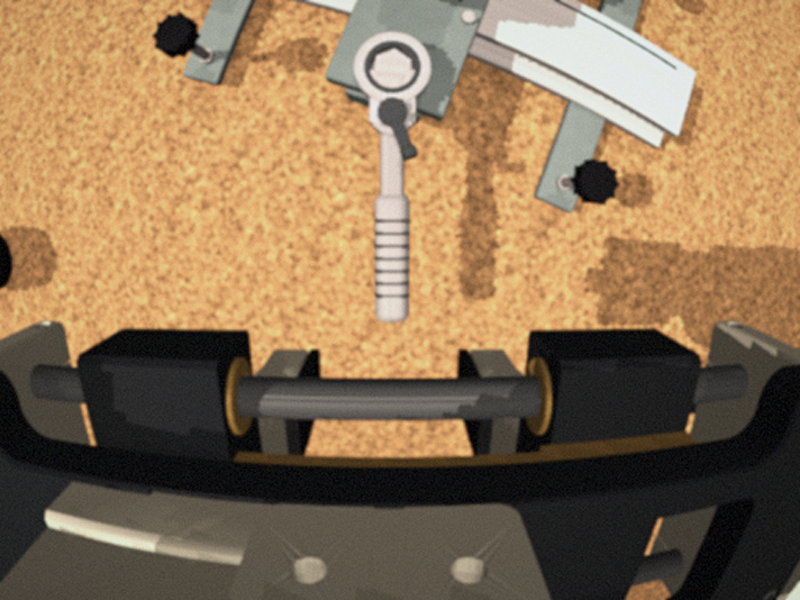

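Wrist view 8: spanner free, lever at (407,148) on the loosening side, gripper well clear. The lens and light-meter regions differ from the first picture, probably from the arm's moving shadow; the arm never went near them while low. Handing in.

```bash
python3 -c "from plant import order;print(order.close_job())"
```

```text
the job is handed in; nothing more can be done
None
```

I flipped the lever to the loosening side, unscrewed the bolt to its captive stop and let go. I handed the job in at about 13 s of the 72 s allowed.

- **Lever:** I pushed the tab across slowly; readings between push steps stayed under about 1.5 N. The last picture shows it still on the loosening side.
- **Bolt:** It took two working strokes with one free return between them. The force at the grip held at about 7–8 N while the bolt turned. It then climbed steadily to about 15 N over roughly 20 mm, which I took as the captive stop, and I eased off there, below the 20 N limit.
- **Release:** After easing off, the force was near zero. The jaws were opened and lifted about 150 mm clear of the handle.

**Not fully confirmed:**
- I did not measure the bolt's angle, so the stop was judged by feel only. The handle travel implies roughly 1.2–1.9 rad, which overlaps the expected 1.5–2.1.
- Comparing first and last scene pictures, the film can area was nearly unchanged. The lens and light meter areas differed somewhat, which I put down to the arm's shadow. The arm was never near either while low, but I did not measure their positions again.

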